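# Check the gas charge of a siphon flask with a pocket gauge

## Task

Check the charge of the gas flask that has the bare valve stem: take the pocket pressure gauge out of its stand, put it over the stem and press it gently straight down until you feel the valve give under the gas pressure and the rod stops coming out; hold it there about a second, without driving the valve pin on to its bottom, which would spoil the reading. Then lift it off and put it back upright in its stand with the rod still out, leaving the capped flask and the other things alone.

Things in the scene. Friction and masses are not known exactly. Their poses are not given: they have to be found in the camera images.
- gauge: Pocket pressure gauge, loose, 145 g, upright in its stand. Origin: centre of its lower end (the mouth), z up. Lower 48 mm: round steel chuck, 28 mm outside, bore 17.5 mm wide, over 35 mm deep, open below. From 48 to 100 mm: dark square grip, 26 x 26 mm, faces along its x and y; grip it at 75 to 92 mm, with 30 mm free above its top for the rod.
- gauge_foot (a point): Flat rubber foot inside the chuck's bore, on the axis, 6 mm above the mouth at the start (underside's centre). A spring of 0.9 N/mm without preload holds it down (travel 26 mm). Pushed up into the gauge, it pushes the rod out of the top by the same amount; when it springs back, the rod stays out.
- gauge_rod (a joint): How far the rod has been pushed out of the gauge's top, in m: 0 at the start, at most 0.026. Held by 1 N of friction, it keeps the greatest value reached. The true reading of the flask lies between 0.007 and 0.018, by its hidden pressure.
- rod_tip (a point): Centre of the top of the gauge's rod (9 mm knob), 106 mm above the gauge's origin at the start and on its axis. It stays level while the gauge is pressed on the closed valve, and sinks with the valve pin.
- flask: The gas flask to check: plain metal, 70 mm in diameter, fixed to the worktop, 86 mm high to the top of its shoulder. Origin: centre of its underside, z up. On its axis stands a bare brass stem, 14 mm in diameter, from 86 to 118 mm high, its top bevelled to 10 mm. Press on it with no more than 24 N.
- valve_top (a point): Resting place of the top of the steel valve pin, 8 mm thick, that protrudes 9 mm from the flask's stem; 127 mm above the flask's underside. Gas holds it up with a hidden constant force of 7 to 16 N: below that it stands firm, at that force it gives and sinks with no further rise of force, up to 5 mm; then it is on its bottom and force rises again. Sinking it 1 to 4 mm is right.
- capped_flask: A like flask, fixed, but its top is closed by a wide metal cap, 30 mm in diameter, 117 mm high, so it has no stem. Not to be touched. Origin at the centre of its underside.
- gauge_stand: The gauge's stand, fixed: a round foot, 84 mm in diameter and 8 mm thick, with an upright tube, 42 mm outside, 34 mm inside, whose rim is 45 mm above the worktop. Origin at the centre of its underside, z up; the gauge's mouth stands on the foot inside the tube, at 8 mm.
- mise_bowl: Small steel bowl, 115 mm across, 38 mm high, loose: a bystander. Origin at the centre of its underside.
- ring_cutter_0: Steel ring cutter, 64 mm across, 36 mm high, loose: a bystander. Origin at the centre of its underside.
- ring_cutter_1: Steel ring cutter, 51 mm across, 36 mm high, loose: a bystander. Origin at the centre of its underside.
There are look-alikes about, which are no part of the job. There is more than one size of the gauge; the one meant has the size given above.

How it is judged:
By the outcome, as a careful person would: the job done as asked, in the order asked, and still so for the second after the job is handed in, with the robot touching nothing.
It also fails if it takes over 72 s, if anything falls off the work surface, if the arm or the gripper's body presses on something with over 40 N, if the wrist force passes 120 N, or if a joint passes its speed limit or range.

## Robot

A 7-joint arm with a two-finger parallel gripper is mounted at the origin on a cart in front of the work surface, level with it; the furniture and walls round the work are solid. World frame = base frame: x ahead of the robot, y to its left, z up, the work surface at z = 0. Lengths are in m, angles in rad, forces in N, time in s.
With the tool pointing down it reaches from about 0.425 to 0.875 m from the base axis. Payload 4.7 kg.
Tool frame: the origin (TCP) lies at the very end of the fingers, on their centre line; the grasp point (between the pads) lies 19 mm behind it (arm.grasp_offset is the z of the grasp point in the tool frame, in m); z points along the fingers, y is the line along which they close (so a half turn about z gives the same grasp; the last joint's range is limited). The gripper opens to 85 mm and grips with 20 to 120 N. Pads are 22 mm wide; open, the fingers measure 114 mm over their backs; the gripper's body (76 mm by 85 mm) begins 54 mm behind the grasp point. The pads swing forward as they close: fully open they stand 13 mm farther back than shut.
Start: joints at [-1.092, 0.321, -0.07, 1.45, 0.023, 1.371, -0.057], TCP at [0.291, 0.581, 0.231] pointing down, gripper open.
Joint ranges: [-2.86, 2.86], [-0.3, 2.09], [-1.38, 1.24], [0.06, 2.45], [-1.56, 4.7], [0.09, 2.05], [-2.69, 2.69]. Speed limits (rad/s): [2.57, 2.57, 3.14, 3.14, 3.14, 3.14, 3.14].

## Interface

Orientations are given as [roll, pitch, yaw] about the fixed x, y, z axes, in that order (R = Rz(yaw) Ry(pitch) Rx(roll)).
In Python, from station import arm gives the robot as it stands.
- The arm moves only by the shell command python3 -m creep 'ROWS' [FORCE]. ROWS is JSON, one flat list of numbers, 7 for each row, row after row: the shift along the world's x, y, z in mm, then the turn, a rotation vector about the world's x, y, z in degrees, then the opening, from 0 (shut) to 1 (fully open). In form: [tx, ty, tz, wx, wy, wz, hand, tx, ty, tz, wx, wy, wz, hand, ...]. A call has exactly 5 rows; each row is the pose to reach, as a shift and turn from the pose commanded when the call began; what a row does not reach only later rows make up. A row lasts 1/12 s, in which the tool goes at most 41.7 mm and 7.16 degrees, less where a joint would pass 70% of its speed; a pose out of reach is approached as far as the arm can. A call with a gripper value outside its range is refused whole. The fingers move at their own pace and stop on an object; FORCE is the grip in N (left out, the last holds). Time passes only in rows, so rows that repeat a pose let the fingers close, or fill a call up. It gives the time, the measured TCP pose, the force, the opening and the grip force at its end, in the units of the state.
- arm.get_obs(): the state, without advancing time (a new reading comes with each control period).
- arm.snapshot(name): name is "scene" or "top" or "wrist"; returns (picture, depth): 480x640x3 uint8, blue, green, red; 480x640 float32, m along the optical axis (not along the pixel's ray), 0 where there is no reading.
- arm.camera_model(name): a dict with "fovy" (degrees; the focal length in pixels is half the picture's height over the tangent of half this angle, whatever the lens; pixels are square), "cx", "cy" (the principal point, pixels), "R" (3x3) and "t" (3): a world point X has camera coordinates R X + t; the wrist camera has in their place "hand_eye" (4x4, takes a point from camera to tool coordinates, whose origin is the TCP and whose axes are the flange's). Camera axes: x right, y down, z forward; pixel columns grow to the right and rows downward; lengths in m; the calibration is good to about 2 mm. A picture is of the moment at which its call begins: read the wrist's pose just before it. camera_model takes no time and is no camera call.
- arm.hand_in(): hands the job in; it is judged then, once.
The state is a dict: "time_s": time; "q": joint angles; "qd": joint speeds; "joint_torque": joint torques, N m; "position": TCP position; "ee_rot": TCP orientation; "force": force on the tool from outside, world axes, zero at the start; "wrist_torque": the same for the moment, N m; "width": opening from 0.0 (shut) to 1.0 (fully open); "grasp_force": force on a finger pad.
Only numpy, scipy, OpenCV 4.12 (cv2) and the standard library are available. Lean on these libraries where they do the work, as an engineer would, in place of code of your own. Each camera call takes 0.05 s, during which the arm holds its last target. There are 200 camera calls.

## Working session

There is one attempt and no reset: what is moved stays moved. The work goes in short steps, Python scripts to look and compute and a shell command to move; the robot and the scene stay as the last step left them, time stands still between calls to the robot, and variables do not carry over. Pictures are saved under pics/ and viewed, at most 11 in all, crops included, and the job is handed in when it is done.

```bash
mkdir -p pics; ls
python3 - <<'E'
from station import arm
import cv2,numpy as np
for n in ("scene","top"):
    p,d=arm.snapshot(n); cv2.imwrite(f"pics/{n}0.png",p); np.save(f"pics/{n}0.npy",d)
    print(n,arm.camera_model(n))
o=arm.get_obs(); print(o["time_s"],o["position"],o["ee_rot"],o["force"],o["width"],arm.grasp_offset)
print(arm.camera_model("wrist"))
E
```

```text
pics
scene {'fovy': 46.96453709029808, 'cx': 314.4931737238934, 'cy': 241.60660880618505, 'R': array([[ 0.77914326, -0.62679253, -0.00817941],
       [-0.37743533, -0.45867837, -0.80446052],
       [ 0.50047812,  0.62987719, -0.59394981]]), 't': array([-0.36532095,  0.24972607,  1.0511554 ])}
top {'fovy': 54.94404360910702, 'cx': 315.0330572184016, 'cy': 237.62751344919232, 'R': array([[-0.01390658, -0.99980517,  0.01400789],
       [-0.99837215,  0.01310894, -0.05550853],
       [ 0.05531409, -0.01475702, -0.99835995]]), 't': array([-0.02316905,  0.46028575,  1.09633892])}
0.1 [0.29120901 0.5805694  0.23031978] [-3.13982197e+00  9.58274561e-05  2.67675484e+00] [ 0.19034426  0.05795003 -0.4367859 ] 0.995918828311588 -0.0187
{'fovy': 65.93938157432024, 'cx': 318.3325477126004, 'cy': 237.84267241910544, 'hand_eye': array([[ 2.99368801e-04, -9.50488818e-01, -3.10758615e-01,
         7.89457781e-02],
       [ 9.99999815e-01,  1.19807678e-04,  5.96903441e-04,
         9.50046846e-04],
       [-5.30118778e-04, -3.10758736e-01,  9.50488678e-01,
        -1.42341343e-01],
       [ 0.00000000e+00,  0.00000000e+00,  0.00000000e+00,
         1.00000000e+00]])}
```

View pics/top0.png

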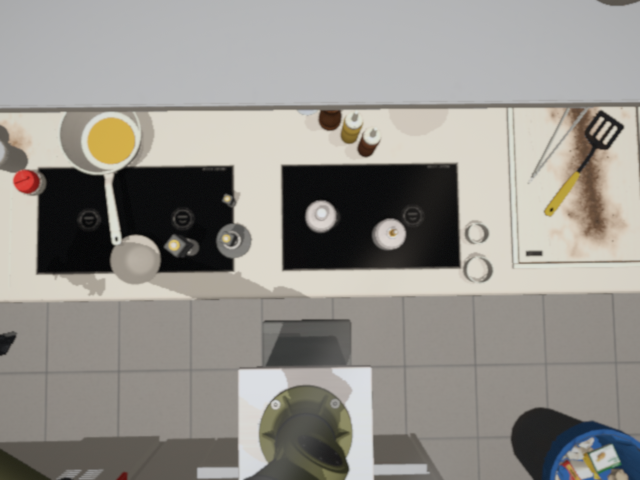

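View pics/scene0.png

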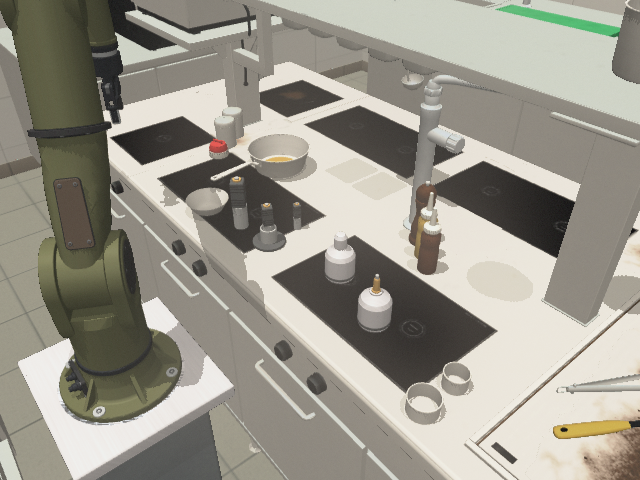

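The top view shows a bare brass stem on the flask at (390,233) and the capped flask at (321,214). The stand with a gauge is at (232,238). In the scene view there are three gauge candidates: a big one free-standing at (238,205), a mid-sized one in the stand at (267,225) and a small one free-standing at (297,215). The one in the stand fits the description, and I'll confirm it in a crop with measurements.

```bash
cat > h.py <<'E'
import numpy as np,cv2
from station import arm
def f_of(m): return 240/np.tan(np.radians(m["fovy"]/2))
def ray(m,u,v,pose=None):
    f=f_of(m); d=np.array([(u-m["cx"])/f,(v-m["cy"])/f,1])
    if "R" in m: return -m["R"].T@m["t"], m["R"].T@d
    H=np.array(m["hand_eye"]); from scipy.spatial.transform import Rotation as Ro
    R=Ro.from_euler("xyz",pose[1]).as_matrix()
    return R@H[:3,3]+pose[0], R@H[:3,:3]@d
def plane(m,u,v,z,pose=None):
    c,d=ray(m,u,v,pose); return c+d*(z-c[2])/d[2]
def tri(r1,r2):
    A=np.array([r1[1],-r2[1]]).T; s=np.linalg.lstsq(A,r2[0]-r1[0],rcond=None)[0]
    a=r1[0]+s[0]*r1[1]; b=r2[0]+s[1]*r2[1]; return (a+b)/2, np.linalg.norm(a-b)
def cloud(m,d,pose=None):
    f=f_of(m); v,u=np.mgrid[:480,:640]; P=np.stack([(u-m["cx"])/f*d,(v-m["cy"])/f*d,d],-1)
    if "R" in m: return (P-m["t"])@m["R"]
    H=np.array(m["hand_eye"]); from scipy.spatial.transform import Rotation as Ro
    R=Ro.from_euler("xyz",pose[1]).as_matrix()
    return (P@H[:3,:3].T+H[:3,3])@R.T+pose[0]
E
python3 - <<'E'
from h import *
a=cv2.imread("pics/scene0.png"); b=cv2.imread("pics/top0.png")
c1=cv2.resize(a[165:345,185:405],None,fx=2.2,fy=2.2,interpolation=cv2.INTER_CUBIC)
c2=cv2.resize(b[180:280,150:270],(475,396),interpolation=cv2.INTER_CUBIC)[:, :310]
cv2.imwrite("pics/crop0.png",np.hstack([c1,c2]))
for n,boxes in (("scene",dict(big=(225,170,252,235),mid=(250,195,287,252),small=(288,198,303,232),flask=(355,270,395,332),cap=(322,230,358,282))),
  ("top",dict(big=(160,225,200,262),mid=(215,220,252,260),small=(218,188,242,210),flask=(370,212,408,254),cap=(302,195,340,236)))):
    P=cloud(arm.camera_model(n),np.load(f"pics/{n}0.npy"))
    for k,(u0,v0,u1,v1) in boxes.items():
        Q=P[v0:v1,u0:u1].reshape(-1,3); Q=Q[np.abs(Q).max(1)<2]
        zt=np.percentile(Q[:,2],99.7); T=Q[Q[:,2]>zt-.008]; U=Q[(Q[:,2]>.05)]
        print(n,k,"ztop",zt.round(3),Q[:,2].max().round(3),"centre",np.median(T,0).round(3),len(T),"ext>.05",(U.max(0)-U.min(0)).round(3) if len(U) else 0)
E
```

```text
scene big ztop 0.147 0.822 centre [0.438 0.268 0.141] 53 ext>.05 [0.682 1.214 0.772]
scene mid ztop 0.822 0.822 centre [-0.147 -0.777  0.822] 9 ext>.05 [0.618 0.962 0.772]
scene small ztop 0.078 0.078 centre [0.547 0.169 0.074] 34 ext>.05 [0.024 0.026 0.027]
scene flask ztop 0.822 0.822 centre [-0.147 -0.777  0.822] 16 ext>.05 [0.643 0.606 0.772]
scene cap ztop 0.822 0.822 centre [-0.147 -0.777  0.822] 9 ext>.05 [0.688 0.766 0.772]
top big ztop 0.696 1.12 centre [ 0.399 -0.013  1.12 ] 5 ext>.05 [0.068 0.305 1.07 ]
top mid ztop 0.116 1.12 centre [0.456 0.164 0.111] 79 ext>.05 [0.074 0.194 1.068]
top small ztop 1.12 1.12 centre [ 0.399 -0.013  1.12 ] 3 ext>.05 [0.161 0.195 1.07 ]
top flask ztop 1.12 1.12 centre [ 0.399 -0.013  1.12 ] 8 ext>.05 [0.1   0.223 1.068]
top cap ztop 0.119 1.12 centre [ 0.509 -0.044  0.115] 108 ext>.05 [0.144 0.067 1.07 ]
```

View pics/crop0.png

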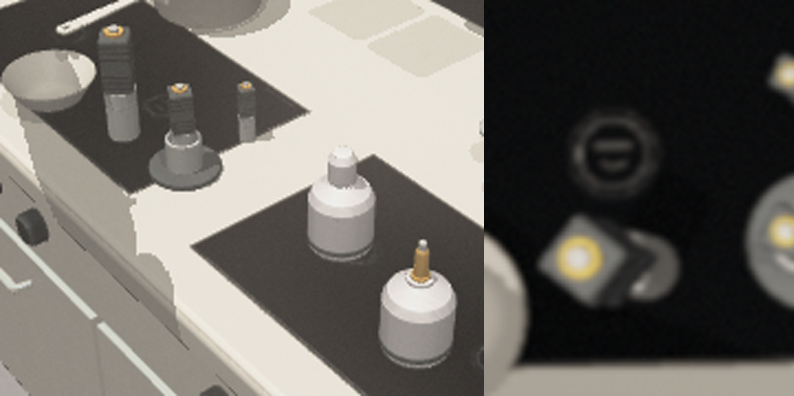

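The crop confirms it: the mid gauge standing in the round-foot stand has its top at 0.115 m, where 0.114 is expected. The big one (0.147) and the small one (0.078) are look-alikes. Next I'll move above it and look with the wrist camera.

```bash
python3 -m creep '[16,-38,6,0,0,0,1, 32,-76,12,0,0,0,1, 48,-114,20,0,0,0,1, 64,-152,20,0,0,0,1, 80,-190,20,0,0,0,1]'
python3 -m creep '[16,-38,0,0,0,0,1, 32,-76,0,0,0,0,1, 48,-114,0,0,0,0,1, 64,-152,0,0,0,0,1, 80,-190,0,0,0,0,1]'
python3 -m creep '[5,-37,0,0,0,0,1, 5,-37,0,0,0,0,1, 5,-37,0,0,0,0,1, 5,-37,0,0,0,0,1, 5,-37,0,0,0,0,1]'
cat > look.py <<'E'
import sys
from h import *
o=arm.get_obs(); pose=(np.array(o["position"]),np.array(o["ee_rot"]))
p,d=arm.snapshot("wrist"); n=sys.argv[1]
cv2.imwrite(f"pics/{n}.png",p); np.savez(f"pics/{n}.npz",d=d,pos=pose[0],rot=pose[1])
print(o["time_s"],pose,o["force"])
E
python3 look.py w1
```

```text
time_s: 0.52
position: [0.3719, 0.3892, 0.2515]
ee_rot: [3.141, 0.0, 2.677]
force: [1.0, 0.1, -0.7]
width: 1.002
grasp_force: 0.0
time_s: 0.93
position: [0.4515, 0.1989, 0.2512]
ee_rot: [3.142, -0.0, 2.677]
force: [0.4, 0.4, -0.5]
width: 0.999
grasp_force: 0.0
time_s: 1.35
position: [0.4558, 0.1656, 0.2511]
ee_rot: [-3.142, -0.0, 2.679]
force: [0.4, -0.0, 0.4]
width: 1.0
grasp_force: 0.0
1.35 (array([0.4558061 , 0.16557761, 0.25112582]), array([-3.14158868e+00, -4.71282202e-04,  2.67933987e+00])) [ 0.39290283 -0.00896745  0.36642575]
```

View pics/w1.png

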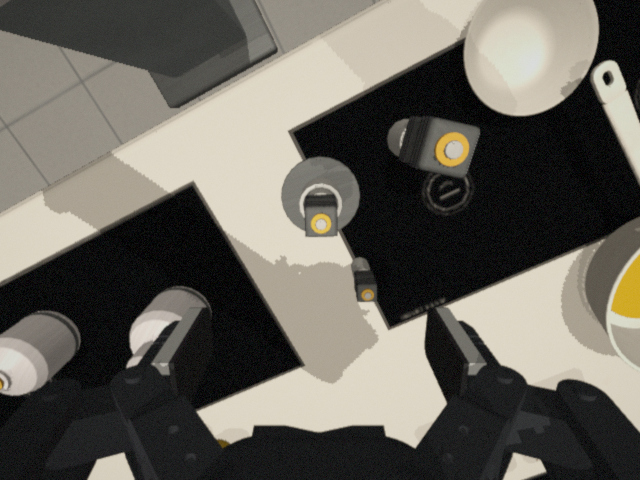

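The wrist view shows the target gauge in its stand, with its knob at (321,224) and its square faces nearly aligned with the tool. The small look-alike is at (366,294) and the big one at (452,149). Next I'll measure the knob, the square and the stem.

```bash
cat > m1.py <<'E'
from h import *
m=arm.camera_model("wrist"); z=np.load("pics/w1.npz"); pose=(z["pos"],z["rot"]); p=cv2.imread("pics/w1.png")
hsv=cv2.cvtColor(p,cv2.COLOR_BGR2HSV)
y=((hsv[...,0]>12)&(hsv[...,0]<32)&(hsv[...,1]>120)).astype(np.uint8); y[:,:300]=0;y[:,342:]=0;y[:200]=0;y[250:]=0
c=max(cv2.findContours(y,0,1)[0],key=cv2.contourArea); (u,v),r=cv2.minEnclosingCircle(c)
print("ring",u,v,r,plane(m,u,v,.108,pose))
k=((hsv[...,1]<70)&(hsv[...,2]>120)).astype(np.uint8); q=np.zeros_like(k); cv2.circle(q,(int(u),int(v)),int(r)-1,1,-1); k&=q
mm=cv2.moments(k,True); print("knob",mm["m10"]/mm["m00"],mm["m01"]/mm["m00"],plane(m,mm["m10"]/mm["m00"],mm["m01"]/mm["m00"],.114,pose))
P=cloud(m,z["d"],pose); R=P[180:260,290:350]; t=(R[...,2]>.100)&(R[...,2]<.113)
T=R[t]; print("top face n",len(T),T.mean(0),np.median(T[:,2]))
rect=cv2.minAreaRect((T[:,:2]*1000).astype(np.float32)); print("rect mm/deg",rect)
print("foot/rim")
for lo,hi in((.003,.014),(.040,.049)):
    F=P[140:260,270:370][(lambda a:(a>lo)&(a<hi))(P[140:260,270:370,2])]
    x,yy=F[:,0],F[:,1]; print(len(F),(F.min(0)+F.max(0))/2,F.max(0)-F.min(0))
# stem from static cams: brass/pin
for n,(u0,v0,u1,v1) in (("top",(380,222,402,245)),("scene",(366,268,388,296))):
    a=cv2.imread(f"pics/{n}0.png"); h=cv2.cvtColor(a,cv2.COLOR_BGR2HSV)[v0:v1,u0:u1]
    b=(h[...,0]>8)&(h[...,0]<30)&(h[...,1]>70); ys,xs=np.nonzero(b); print(n,"brass bbox",xs.min()+u0,xs.max()+u0,ys.min()+v0,ys.max()+v0,"c",xs.mean()+u0,ys.mean()+v0)
    P2=cloud(arm.camera_model(n),np.load(f"pics/{n}0.npy"))[v0-25:v1+25,u0-25:u1+25].reshape(-1,3)
    for lo,hi in((.119,.13),(.105,.118),(.09,.105)):
        F=P2[(P2[:,2]>lo)&(P2[:,2]<hi)&(P2[:,0]>.3)]; print(lo,len(F),np.median(F,0) if len(F) else 0)
E
python3 m1.py
```

```text
ring 320.7582092285156 223.057373046875 10.192313194274902 [0.45883547 0.16749377 0.108     ]
knob 320.68131868131866 224.07692307692307 [0.45801494 0.1677876  0.114     ]
top face n 977 [0.45653899 0.16860197 0.1076309 ] 0.10755959402421014
rect mm/deg ((458.0417785644531, 167.9044189453125), (26.64652442932129, 26.878759384155273), 65.26227569580078)
foot/rim
2910 [0.48104205 0.16818619 0.00839706] [0.12938478 0.08268842 0.01068717]
387 [0.45651387 0.16807254 0.04444569] [0.03866631 0.04111803 0.00864384]
top brass bbox 389 395 229 235 c 391.6896551724138 232.6551724137931
0.119 17 [ 0.46559085 -0.20275993  0.12653954]
0.105 15 [ 0.46223105 -0.19836693  0.11535358]
0.09 14 [ 0.46231903 -0.19685935  0.09232479]
scene brass bbox 372 380 277 293 c 375.9816513761468 285.7798165137615
0.119 18 [ 0.46384497 -0.20205889  0.12402529]
0.105 38 [ 0.46073603 -0.20462812  0.11254092]
0.09 66 [ 0.46546003 -0.20133833  0.09544023]
```

The gauge axis is at (0.458,0.168). Its top is at 0.1076 and its square is 26.7 mm, both as described. I need a turn of about +1.8°, then I can descend.

```bash
python3 -m creep '[2,2,-36,0,0,1.8,1, 2,2,-72,0,0,1.8,1, 2,2,-105,0,0,1.8,1, 2,2,-135,0,0,1.8,1, 2,2,-155,0,0,1.8,1]'
python3 -m creep '[0,0,-12,0,0,0,1, 0,0,-20,0,0,0,1, 0,0,-24,0,0,0,1, 0,0,-24,0,0,0,1, 0,0,-24,0,0,0,1]'
python3 -m creep '[0,0,0,0,0,0,0.3, 0,0,0,0,0,0,0.2, 0,0,0,0,0,0,0.1, 0,0,0,0,0,0,0.1, 0,0,0,0,0,0,0.1]' 60
python3 -m creep '[0,0,0,0,0,0,0, 0,0,0,0,0,0,0, 0,0,0,0,0,0,0, 0,0,0,0,0,0,0, 0,0,0,0,0,0,0]' 60
python3 -c "
from h import *
o=arm.get_obs();print(o['position'],o['ee_rot'],o['force'],o['grasp_force'],o['width'])"
```

```text
time_s: 1.82
position: [0.4562, 0.1668, 0.0931]
ee_rot: [-3.139, -0.003, 2.711]
force: [-0.4, 0.2, -0.8]
width: 1.001
grasp_force: 0.0
time_s: 2.23
position: [0.4589, 0.1667, 0.073]
ee_rot: [3.141, 0.001, 2.709]
force: [-0.3, 0.4, -0.7]
width: 1.001
grasp_force: 0.0
time_s: 2.65
position: [0.4586, 0.1661, 0.0727]
ee_rot: [3.141, 0.0, 2.708]
force: [0.4, 0.9, 10.5]
width: 0.299
grasp_force: 18.2
time_s: 3.07
position: [0.4588, 0.1662, 0.0728]
ee_rot: [3.141, 0.001, 2.708]
force: [0.2, 0.4, 4.7]
width: 0.293
grasp_force: 59.4
[0.45875407 0.16621423 0.07277068] [3.14088100e+00 5.30100511e-04 2.70823173e+00] [0.15367187 0.37677862 4.73739497] 59.35393452644348 0.2926044814986324
```

```bash
python3 -m creep '[0,0,10,0,0,0,0, 0,0,40,0,0,0,0, 0,0,80,0,0,0,0, 0,0,120,0,0,0,0, 0,0,160,0,0,0,0]'
python3 -m creep '[4,-16,20,0,0,0,0, 8,-52,30,0,0,0,0, 14,-90,30,0,0,0,0, 20,-128,30,0,0,0,0, 26,-166,30,0,0,0,0]'
python3 -m creep '[6,-38,0,0,0,0,0, 12,-76,0,0,0,0,0, 18,-114,0,0,0,0,0, 26,-152,0,0,0,0,0, 34,-190,0,0,0,0,0]'
python3 -m creep '[0,-25,0,0,0,0,0, 0,-37,0,0,0,0,0, 0,-37,0,0,0,0,0, 0,-37,0,0,0,0,0, 0,-37,0,0,0,0,0]'
python3 look.py w2
```

```text
time_s: 3.48
position: [0.4573, 0.1654, 0.2337]
ee_rot: [-3.14, -0.001, 2.708]
force: [-0.2, 0.7, -1.8]
width: 0.297
grasp_force: 60.6
time_s: 3.9
position: [0.4838, -0.0017, 0.2626]
ee_rot: [3.141, -0.0, 2.709]
force: [1.6, -0.3, -1.8]
width: 0.296
grasp_force: 60.7
time_s: 4.32
position: [0.5177, -0.1916, 0.2623]
ee_rot: [3.141, -0.001, 2.708]
force: [0.2, -0.0, -1.7]
width: 0.294
grasp_force: 60.7
time_s: 4.73
position: [0.5184, -0.2252, 0.262]
ee_rot: [3.141, -0.001, 2.71]
force: [0.2, 1.0, -2.3]
width: 0.294
grasp_force: 60.6
4.7333 (array([ 0.51844346, -0.22518093,  0.26199755]), array([ 3.14050861e+00, -1.25339841e-03,  2.71000287e+00])) [ 0.21427793  0.97235053 -2.32639044]
```

View pics/w2.png

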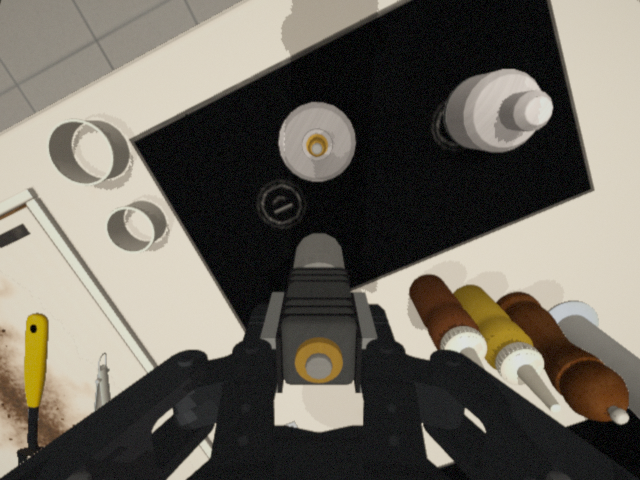

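The stem is at about (317,146), directly below the view. The held gauge's knob is at (318,364) and its chuck end is near (318,238). The capped flask is at the right.

```bash
cat > m2.py <<'E'
from h import *
m=arm.camera_model("wrist"); z=np.load("pics/w2.npz"); pose=(z["pos"],z["rot"]); p=cv2.imread("pics/w2.png")
hsv=cv2.cvtColor(p,cv2.COLOR_BGR2HSV)
def ctr(u0,v0,u1,v1,f):
    k=np.zeros((480,640),np.uint8); k[v0:v1,u0:u1]=f(hsv[v0:v1,u0:u1]); 
    c=max(cv2.findContours(k,0,1)[0],key=cv2.contourArea); return cv2.minEnclosingCircle(c), cv2.boundingRect(c)
yel=lambda h:((h[...,0]>8)&(h[...,0]<32)&(h[...,1]>90)).astype(np.uint8)
gry=lambda h:((h[...,1]<70)&(h[...,2]>110)).astype(np.uint8)
s=ctr(300,130,335,165,yel); print("stem brass",s)
k=ctr(290,335,350,390,yel); print("ring",k)
(u,v),r=k[0]; q=ctr(int(u-11),int(v-11),int(u+13),int(v+14),gry); print("knob",q)
(u2,v2),_=q[0]; zk=pose[0][2]-.0648+.106
g=plane(m,u,v,zk-.006,pose); gk=plane(m,u2,v2,zk,pose); print("gauge axis ring",g,"knob",gk,"minus tcp mm",(g-pose[0])*1e3,(gk-pose[0])*1e3)
P=cloud(m,z["d"],pose)
Q=P[100:185,275:360].reshape(-1,3)
for lo,hi in((.121,.132),(.112,.1205),(.083,.088),(.05,.09)):
    F=Q[(Q[:,2]>lo)&(Q[:,2]<hi)]; print(lo,len(F),(F.mean(0),(F.min(0)+F.max(0))/2,F.max(0)-F.min(0)) if len(F) else 0)
G=P[335:390,280:360].reshape(-1,3);print("gauge top z",[np.percentile(G[:,2],x).round(4) for x in(50,80,95,99)])
C=P[225:262,290:345].reshape(-1,3); C=C[C[:,2]>.15]; print("chuck zmin",np.percentile(C[:,2],[1,5]),C.mean(0))
(u,v),_=s[0]; print("stem@.118",plane(m,u,v,.118,pose))
gp=gry(hsv[140:160,305:330]); ys,xs=np.nonzero(gp); print("pin px",xs.mean()+305,ys.mean()+140,len(xs),plane(m,xs.mean()+305,ys.mean()+140,.127,pose))
E
python3 m2.py
python3 - <<'E'
from h import *
z=cv2.imread("pics/w2.png"); cv2.imwrite("pics/c2.png",np.hstack([cv2.resize(z[115:180,285:350],(390,390),interpolation=2),cv2.resize(z[330:395,285:350],(390,390),interpolation=2)]))
E
```

```text
stem brass (((316.70001220703125, 144.89999389648438), 11.229514122009277), (306, 134, 22, 23))
ring (((318.3050537109375, 360.6189880371094), 24.53920555114746), (294, 337, 49, 47))
knob (((318.5, 367.5), 12.349188804626465), (307, 357, 24, 17))
gauge axis ring [ 0.51911889 -0.2244397   0.29719755] knob [ 0.51751826 -0.22364354  0.30319755] minus tcp mm [ 0.67542934  0.74123657 35.2       ] [-0.92519935  1.5373952  41.2       ]
0.121 94 (array([ 0.46629503, -0.20117449,  0.12639946]), array([ 0.46643026, -0.20117629,  0.1255075 ]), array([0.00763472, 0.00744244, 0.00539216]))
0.112 174 (array([ 0.46586276, -0.20100535,  0.11634073]), array([ 0.46644785, -0.20108277,  0.11652262]), array([0.0135864 , 0.01363418, 0.00685855]))
0.083 401 (array([ 0.46561018, -0.20068479,  0.08565393]), array([ 0.46638985, -0.2012632 ,  0.08549376]), array([0.02553483, 0.02569879, 0.00497261]))
0.05 4465 (array([ 0.46462248, -0.20032317,  0.07374731]), array([ 0.46642105, -0.20128159,  0.07358518]), array([0.06948599, 0.06898091, 0.0328044 ]))
gauge top z [np.float64(0.2974), np.float64(0.3001), np.float64(0.3028), np.float64(0.3036)]
chuck zmin [0.19879921 0.20079025] [ 0.50683205 -0.21845586  0.22172181]
stem@.118 [ 0.46481913 -0.20047599  0.118     ]
pin px 317.2835820895522 152.03358208955223 268 [ 0.46906225 -0.20193872  0.127     ]
```

View pics/c2.png

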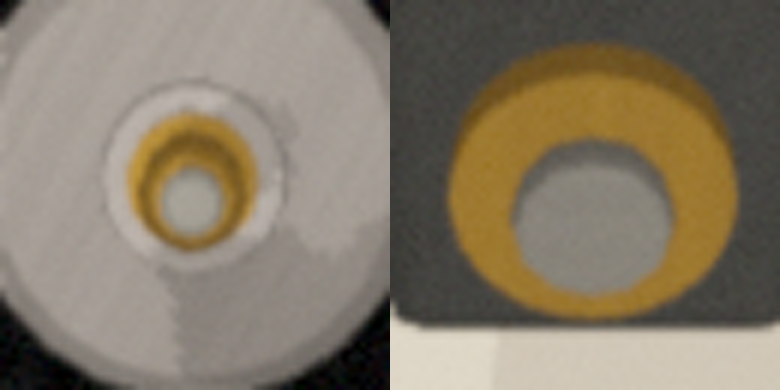

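Stem axis is at (0.4664,-0.2012), with the pin top at 0.1264 against 0.127 given. The gauge axis sits about (-0.9,+1.6) mm from the TCP, and both wrist views agree on that. I'll move above the stem and check it with the scene and top cameras.

```bash
python3 -m creep '[-17,7,0,0,0,0,0, -34,15,-5,0,0,0,0, -51,22,-20,0,0,0,0, -51,22,-40,0,0,0,0, -51,22,-54,0,0,0,0]'
python3 -m creep '[0,0,-3,0,0,0,0, 0,0,-3,0,0,0,0, 0,0,-3,0,0,0,0, 0,0,-3,0,0,0,0, 0,0,-3,0,0,0,0]'
python3 - <<'E'
from h import *
o=arm.get_obs(); print(o["position"],o["ee_rot"],o["force"])
for n in("scene","top"):
    p,d=arm.snapshot(n); cv2.imwrite(f"pics/{n}1.png",p); np.save(f"pics/{n}1.npy",d)
p=cv2.imread("pics/scene1.png"); q=cv2.imread("pics/top1.png")
cv2.imwrite("pics/c3.png",np.hstack([cv2.resize(p[210:310,340:420],(480,600),interpolation=2),cv2.resize(q[210:260,375:400],(300,600),interpolation=2)]))
E
python3 look.py w3
```

```text
time_s: 5.2
position: [0.4668, -0.2025, 0.2076]
ee_rot: [3.139, -0.0, 2.712]
force: [-0.0, -0.2, -1.3]
width: 0.295
grasp_force: 60.7
time_s: 5.62
position: [0.4682, -0.2051, 0.2064]
ee_rot: [3.141, 0.002, 2.709]
force: [-0.6, -0.4, -0.6]
width: 0.298
grasp_force: 60.7
[ 0.46815065 -0.20506384  0.20635889] [3.14121461e+00 1.68524517e-03 2.70852172e+00] [-0.62136624 -0.38383977 -0.58163657]
5.7167 (array([ 0.46786594, -0.20510307,  0.20600185]), array([3.14132465e+00, 1.12406627e-03, 2.70823985e+00])) [-0.1663328  -0.8501466  -0.23736875]
```

View pics/c3.png

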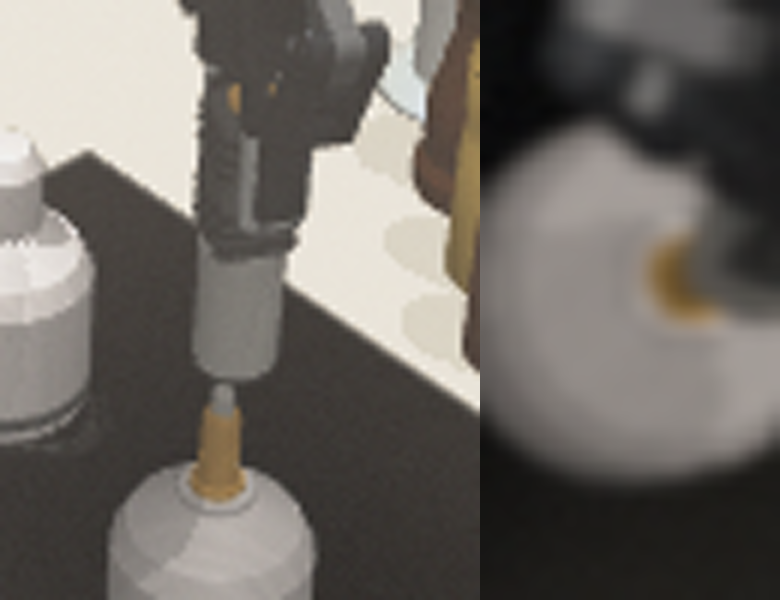

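The scene view shows the chuck's mouth about 10 px (in the 6x crop) right of the stem axis. The measured TCP has also settled at y = -0.2051, about 2 mm past target. I'll put a number on that offset.

```bash
cat > m3.py <<'E'
from h import *
m=arm.camera_model("scene"); f=f_of(m); p=cv2.imread("pics/scene1.png"); d=np.load("pics/scene1.npy"); P=cloud(m,d)
near=lambda S,w:(np.hypot(S[...,0]-.466,S[...,1]+.203)<w)
res={}
for nm,lo,hi,w in(("chuck",.143,.180,.03),("stem",.090,.117,.012),("flask",.02,.06,.045)):
    M=near(P,w)&(P[...,2]>lo)&(P[...,2]<hi); out=[]
    for v in range(480):
        u=np.nonzero(M[v])[0]
        if len(u)>3:
            uc=(u.min()+u.max())/2; S=P[v,u]; zz=np.median(S[:,2])
            D=m["R"][2]@np.array([.466,-.202,zz])+m["t"][2]
            out.append(((uc-m["cx"])/f*D-m["t"][0]-m["R"][0,2]*zz, (u.max()-u.min()+1)*D/f))
    o=np.array(out); print(nm,len(o),"lateral mm",np.median(o[:,0])*1e3,o[:,0].std()*1e3,"width mm",np.median(o[:,1])*1e3)
    Q=P[M]; print("   cloud mean",Q.mean(0),"proj view-dir nearest",np.percentile(Q[:,:2]@np.array([.622,.783]),2)*1e3)
z=np.load("pics/w3.npz"); pose=(z["pos"],z["rot"]); mw=arm.camera_model("wrist"); Pw=cloud(mw,z["d"],pose)
for nm,lo,hi in(("flask body",.05,.09),("stem",.09,.117),("chuck",.145,.18),("grip",.2,.24)):
    M=(np.hypot(Pw[...,0]-.466,Pw[...,1]+.203)<.045)&(Pw[...,2]>lo)&(Pw[...,2]<hi)
    vs,us=np.nonzero(M); 
    if len(us): print(nm,len(us),"u",us.min(),us.max(),"v",vs.min(),vs.max())
z=np.load("pics/w2.npz"); pose=(z["pos"],z["rot"]);print("knob w2",(plane(mw,318.3,368.3,.3032,pose)-pose[0])*1e3,"pin",plane(mw,317,148.3,.127,pose))
E
python3 m3.py
```

```text
chuck 16 lateral mm 490.5682774851433 0.4593830990392161 width mm 27.82311922159479
   cloud mean [ 0.45919831 -0.21018498  0.16108816] proj view-dir nearest 115.93106020929163
stem 11 lateral mm 488.0066867820511 0.4328392440636925 width mm 13.837686117238714
   cloud mean [ 0.46135559 -0.20430313  0.10362727] proj view-dir nearest 121.8091405335994
flask 20 lateral mm 487.98176377106586 1.608902675994368 width mm 67.54226973954505
   cloud mean [ 0.44588849 -0.21996473  0.0404435 ] proj view-dir nearest 96.07189571955395
flask body 4686 u 278 363 v 171 250
stem 252 u 311 332 v 217 235
chuck 965 u 293 344 v 234 267
grip 6390 u 243 394 v 273 384
knob w2 [-0.67594176  1.35377953 41.20244728] pin [ 0.4665503  -0.20100554  0.127     ]
```

View pics/w3.png

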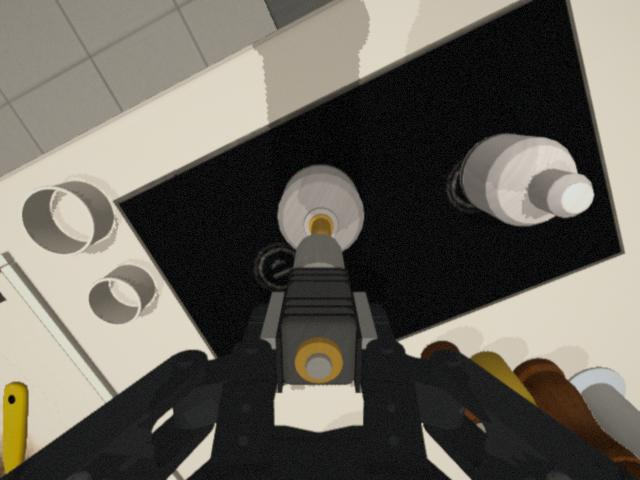

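The two views agree, calling for a correction of about (-1,+2.5) mm. I'll apply it and recheck the numbers.

```bash
python3 -m creep '[-1,2.5,0,0,0,0,0, -1,2.5,-2,0,0,0,0, -1,2.5,-2,0,0,0,0, -1,2.5,-2,0,0,0,0, -1,2.5,-2,0,0,0,0]'
python3 - <<'E'
from h import *
p,d=arm.snapshot("scene"); cv2.imwrite(f"pics/scene1.png",p); np.save(f"pics/scene1.npy",d)
E
python3 look.py w3; python3 m3.py
```

```text
time_s: 6.18
position: [0.4663, -0.2025, 0.2033]
ee_rot: [3.142, -0.0, 2.708]
force: [-0.6, -0.9, -1.4]
width: 0.294
grasp_force: 60.7
6.2333 (array([ 0.46637794, -0.20248798,  0.2033423 ]), array([3.14155159e+00, 4.32189772e-05, 2.70820061e+00])) [ 0.56671971 -0.06397946 -1.92455277]
chuck 17 lateral mm 487.61434617285465 0.4350170872052845 width mm 27.062626846378826
   cloud mean [ 0.45735714 -0.20779118  0.16184806] proj view-dir nearest 116.43575189627224
stem 12 lateral mm 488.2335914961024 0.45552403307932504 width mm 13.89337219242339
   cloud mean [ 0.4619059  -0.2041038   0.10317431] proj view-dir nearest 123.04673743883055
flask 21 lateral mm 487.98671424202684 6.83242627395437 width mm 67.50720245264837
   cloud mean [ 0.44589726 -0.21994961  0.04052211] proj view-dir nearest 96.12639515317531
flask body 4665 u 275 361 v 175 253
stem 173 u 307 329 v 222 234
chuck 997 u 293 344 v 236 267
grip 8773 u 243 394 v 276 392
knob w2 [-0.6751836   1.35348594 41.20244728] pin [ 0.46655055 -0.20100567  0.127     ]
```

It's aligned to within about 0.6 mm, so I'll descend to just above contact and then feel my way down.

```bash
python3 -m creep '[0.5,0,-3,0,0,0,0, 0.5,0,-6,0,0,0,0, 0.5,0,-9,0,0,0,0, 0.5,0,-12,0,0,0,0, 0.5,0,-14,0,0,0,0]' 80
for i in 1 2 ; do python3 -m creep '[0,0,-0.5,0,0,0,0, 0,0,-1,0,0,0,0, 0,0,-1.5,0,0,0,0, 0,0,-2,0,0,0,0, 0,0,-2,0,0,0,0]'; done
```

```text
time_s: 6.7
position: [0.4666, -0.2024, 0.1887]
ee_rot: [-3.141, -0.001, 2.708]
force: [0.2, 0.1, -2.0]
width: 0.3
grasp_force: 80.9
time_s: 7.12
position: [0.4669, -0.2025, 0.1873]
ee_rot: [3.141, 0.0, 2.708]
force: [-0.4, 0.1, -2.1]
width: 0.29
grasp_force: 80.9
time_s: 7.53
position: [0.4669, -0.2025, 0.1855]
ee_rot: [3.141, 0.0, 2.708]
force: [-0.0, -0.9, -0.5]
width: 0.296
grasp_force: 81.1
```

```bash
for i in 1 2 3; do python3 -m creep '[0,0,-0.5,0,0,0,0, 0,0,-1,0,0,0,0, 0,0,-1.5,0,0,0,0, 0,0,-2,0,0,0,0, 0,0,-2,0,0,0,0]' | egrep 'pos|force:'; done
```

```text
position: [0.467, -0.2025, 0.1835]
force: [-0.9, -0.1, 1.0]
grasp_force: 81.3
position: [0.467, -0.2025, 0.1815]
force: [-1.8, 0.2, 3.0]
grasp_force: 81.6
position: [0.467, -0.2025, 0.1795]
force: [-1.1, 1.0, 5.0]
grasp_force: 81.8
```

```bash
for i in 1 2 3 4; do python3 -m creep '[0,0,-0.3,0,0,0,0, 0,0,-0.6,0,0,0,0, 0,0,-1,0,0,0,0, 0,0,-1,0,0,0,0, 0,0,-1,0,0,0,0]' | egrep 'pos|force:'; done
```

```text
position: [0.467, -0.2025, 0.1786]
force: [-1.4, 0.6, 5.4]
grasp_force: 81.9
position: [0.467, -0.2025, 0.1778]
force: [-1.8, 0.7, 6.3]
grasp_force: 82.0
position: [0.4671, -0.2025, 0.1769]
force: [-2.7, 0.4, 7.3]
grasp_force: 82.1
position: [0.4671, -0.2026, 0.176]
force: [-2.5, 0.7, 7.9]
grasp_force: 82.2
```

```bash
for i in 1 2 3; do python3 -m creep '[0,0,-0.3,0,0,0,0, 0,0,-0.6,0,0,0,0, 0,0,-1,0,0,0,0, 0,0,-1,0,0,0,0, 0,0,-1,0,0,0,0]' | egrep 'pos|force:'; done
```

```text
position: [0.4671, -0.2025, 0.1752]
force: [-1.8, 1.1, 8.8]
grasp_force: 82.3
position: [0.4671, -0.2026, 0.1743]
force: [-1.9, 0.7, 9.4]
grasp_force: 82.4
position: [0.4672, -0.2026, 0.1734]
force: [-3.1, 1.7, 9.3]
grasp_force: 82.5
```

```bash
python3 -m creep '[-0.4,0,-0.3,0,0,0,0, -0.4,0,-0.6,0,0,0,0, -0.4,0,-1,0,0,0,0, -0.4,0,-1,0,0,0,0, -0.4,0,-1,0,0,0,0]' | egrep 'time|pos|force:'
python3 - <<'E'
from station import arm
o=arm.get_obs();print(o["force"],o["wrist_torque"],o["position"])
E
python3 look.py w4
```

```text
time_s: 12.12
position: [0.4671, -0.2025, 0.1727]
force: [-2.2, 1.5, 11.8]
grasp_force: 82.7
[-2.24385943  1.51461668 11.84611424] [0.29278487 0.70346565 0.02068974] [ 0.46711504 -0.20254591  0.17267295]
12.1167 (array([ 0.46711504, -0.20254591,  0.17267295]), array([3.14063682e+00, 1.37229849e-03, 2.70826086e+00])) [-2.24385943  1.51461668 11.84611424]
```

```bash
python3 -c "
import cv2;p=cv2.imread('pics/w4.png');cv2.imwrite('pics/c4.png',cv2.resize(p[200:400,235:400],(495,600)))"
```

```text
(no output)
```

View pics/c4.png

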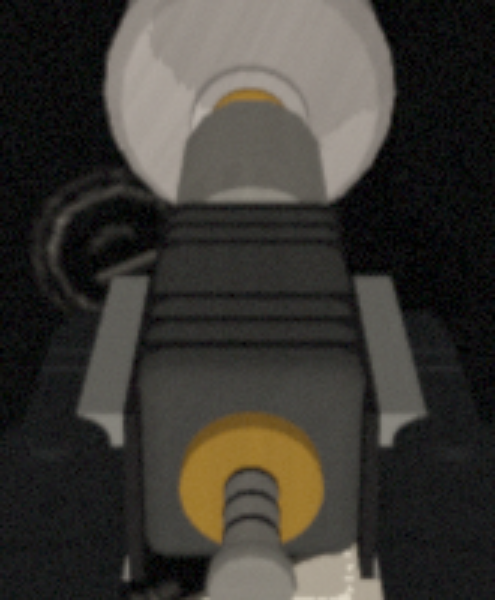

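The force is still rising linearly, and the rod is out with its knob visible at the bottom of the crop. From here I'll also track the rod length by wrist depth at each step.

```bash
cat > rod.py <<'E'
from h import *
H=np.array(arm.camera_model("wrist")["hand_eye"]); m=dict(arm.camera_model("wrist"))
def rod():
    o=arm.get_obs(); p,d=arm.snapshot("wrist")
    T=cloud(m,d,(np.zeros(3),np.zeros(3)))  # tool frame
    M=(np.hypot(T[...,0]-.001,T[...,1]-.001)<.009)&(T[...,2]<-.036)&(T[...,2]>-.075)
    z=-T[M][:,2]*1e3; zt=np.percentile(z,97); k=z[z>zt-2.5]
    vs=np.nonzero(M)[0]
    return o, np.median(k), len(k)
r=[rod() for _ in range(3)]
o=r[-1][0]
print("t",round(o["time_s"],2),"TCPz",[round(a[0]["position"][2]*1e3,2) for a in r],"F",np.mean([a[0]["force"] for a in r],0).round(2),"rod mm",np.round([a[1]-41.2 for a in r],2),"world tip",round(np.mean([a[0]["position"][2]*1e3+a[1] for a in r]),2))
E
python3 rod.py
for i in 1 2; do python3 -m creep '[0,0,-0.3,0,0,0,0, 0,0,-0.6,0,0,0,0, 0,0,-1,0,0,0,0, 0,0,-1,0,0,0,0, 0,0,-1,0,0,0,0]' | egrep 'pos|force:'; python3 rod.py; done
```

```text
t 12.27 TCPz [np.float64(172.67), np.float64(172.68), np.float64(172.64)] F [-2.79  1.63 11.51] rod mm [33.06 33.15 33.21] world tip 247.0
position: [0.4671, -0.2026, 0.1718]
force: [-2.1, 1.7, 11.6]
grasp_force: 82.8
t 12.83 TCPz [np.float64(171.76), np.float64(171.74), np.float64(171.76)] F [-2.52  1.53 11.66] rod mm [33.03 33.21 33.23] world tip 246.11
position: [0.4671, -0.2026, 0.1709]
force: [-2.8, 1.5, 12.7]
grasp_force: 82.8
t 13.4 TCPz [np.float64(170.88), np.float64(170.9), np.float64(170.91)] F [-3.07  1.37 12.64] rod mm [33.18 33.19 33.14] world tip 245.27
```

```bash
sed -i 's/>-.075/>-.068/; s/<.009/<.006/' rod.py; python3 rod.py; python3 -m creep '[0,0,-0.3,0,0,0,0, 0,0,-0.6,0,0,0,0, 0,0,-1,0,0,0,0, 0,0,-1,0,0,0,0, 0,0,-1,0,0,0,0]' | egrep 'pos|force:'; python3 rod.py
```

```text
t 13.55 TCPz [np.float64(170.87), np.float64(170.88), np.float64(170.89)] F [-2.93  1.1  12.44] rod mm [14.25 14.28 14.28] world tip 226.35
position: [0.4671, -0.2026, 0.17]
force: [-3.2, 2.3, 13.3]
grasp_force: 82.9
t 14.12 TCPz [np.float64(169.97), np.float64(169.98), np.float64(169.99)] F [-2.89  1.9  12.89] rod mm [14.43 14.45 14.41] world tip 225.61
```

```bash
python3 -m creep '[0,0,-0.3,0,0,0,0, 0,0,-0.6,0,0,0,0, 0,0,-0.9,0,0,0,0, 0,0,-0.9,0,0,0,0, 0,0,-0.9,0,0,0,0]' | egrep 'pos|force:'; python3 rod.py
```

```text
position: [0.4671, -0.2026, 0.1691]
force: [-3.8, 0.5, 13.6]
grasp_force: 82.9
t 14.68 TCPz [np.float64(169.08), np.float64(169.09), np.float64(169.1)] F [-3.37  1.09 12.87] rod mm [14.47 14.46 14.49] world tip 224.76
```

The force has plateaued at about 14.6 N (after removing the 1.7 N bias) and the rod has stopped at about 14.5 mm. The valve has sunk roughly 1.5 mm, so I'll go 0.8 mm further and hold.

```bash
python3 -m creep '[0,0,-0.3,0,0,0,0, 0,0,-0.6,0,0,0,0, 0,0,-0.8,0,0,0,0, 0,0,-0.8,0,0,0,0, 0,0,-0.8,0,0,0,0]' | egrep 'pos|force:'; python3 rod.py; for i in 1 2 3; do python3 -m creep '[0,0,0,0,0,0,0, 0,0,0,0,0,0,0, 0,0,0,0,0,0,0, 0,0,0,0,0,0,0, 0,0,0,0,0,0,0]' | egrep 'pos|force:';done; python3 rod.py
```

```text
position: [0.4672, -0.2026, 0.1683]
force: [-3.2, 1.3, 13.1]
grasp_force: 82.9
t 15.25 TCPz [np.float64(168.28), np.float64(168.26), np.float64(168.28)] F [-3.33  1.33 12.99] rod mm [14.5  14.5  14.55] world tip 223.99
position: [0.4671, -0.2026, 0.1683]
force: [-2.7, 1.9, 13.9]
grasp_force: 82.9
position: [0.4671, -0.2026, 0.1683]
force: [-4.3, 1.3, 13.7]
grasp_force: 82.9
position: [0.4671, -0.2026, 0.1683]
force: [-2.9, 1.3, 13.5]
grasp_force: 82.9
t 16.65 TCPz [np.float64(168.28), np.float64(168.28), np.float64(168.28)] F [-2.99  1.3  13.07] rod mm [14.53 14.54 14.49] world tip 224.0
```

The valve was held for over 1.4 s with a steady force and reading. Now I'll lift straight up and travel back to the stand.

```bash
python3 -m creep '[0,0,4,0,0,0,0, 0,0,10,0,0,0,0, 0,0,18,0,0,0,0, 0,0,28,0,0,0,0, 0,0,40,0,0,0,0]'| egrep 'pos|force:'
python3 -m creep '[0,0,20,0,0,0,0, 0,0,45,0,0,0,0, 0,0,55,0,0,0,0, 0,0,55,0,0,0,0, 0,0,55,0,0,0,0]'| egrep 'pos|force:'
for i in 1 2; do python3 -m creep '[-1,35,0,0,0,0,0, -2,70,0,0,0,0,0, -3,105,0,0,0,0,0, -3,140,0,0,0,0,0, -4,175,0,0,0,0,0]'| egrep 'pos|force:';done
python3 -m creep '[0,15,0,0,0,0,0, 0,19,0,0,0,0,0, 0,19,0,0,0,0,0, 0,19,0,0,0,0,0, 0,19,0,0,0,0,0]'; python3 rod.py
```

```text
position: [0.4656, -0.2022, 0.2062]
force: [-0.2, 0.0, -1.4]
grasp_force: 81.4
position: [0.4664, -0.2024, 0.2614]
force: [0.2, 0.4, -2.8]
grasp_force: 81.4
position: [0.4612, -0.0258, 0.2597]
force: [-0.1, -0.0, -1.4]
grasp_force: 81.2
position: [0.4573, 0.1489, 0.2596]
force: [0.5, -0.1, -0.8]
grasp_force: 81.2
time_s: 18.78
position: [0.4586, 0.1645, 0.261]
ee_rot: [-3.14, -0.0, 2.705]
force: [0.5, 0.4, -1.8]
width: 0.295
grasp_force: 81.2
t 18.88 TCPz [np.float64(261.03), np.float64(261.3), np.float64(261.52)] F [-0.15 -0.25 -1.69] rod mm [14.46 14.45 14.46] world tip 316.94
```

```bash
python3 -m creep '[-0.5,2,-30,0,0,0,0, -0.5,2,-65,0,0,0,0, -0.5,2,-100,0,0,0,0, -0.5,2,-125,0,0,0,0, -0.5,2,-140,0,0,0,0]'| egrep 'pos|force:'
python3 -m creep '[0,0,-2,0,0,0,0, 0,0,-2,0,0,0,0, 0,0,-2,0,0,0,0, 0,0,-2,0,0,0,0, 0,0,-2,0,0,0,0]'| egrep 'pos|force:'
python3 - <<'E'
from h import *
m=arm.camera_model("scene"); f=f_of(m); o=arm.get_obs(); print(o["position"])
p,d=arm.snapshot("scene"); cv2.imwrite("pics/c5.png",cv2.resize(p[160:270,210:330],(640,587),interpolation=2)); P=cloud(m,d)
for nm,lo,hi,w in(("chuck",.055,.09,.025),("tube",.015,.040,.03)):
    M=(np.hypot(P[...,0]-.457,P[...,1]-.167)<w)&(P[...,2]>lo)&(P[...,2]<hi); out=[]
    for v in range(480):
        u=np.nonzero(M[v])[0]
        if len(u)>3:
            zz=np.median(P[v,u,2]); D=m["R"][2]@np.array([.457,.168,zz])+m["t"][2]
            out.append((((u.min()+u.max())/2-m["cx"])/f*D-m["t"][0]-m["R"][0,2]*zz,(u.max()-u.min()+1)*D/f))
    q=np.array(out); print(nm,len(q),np.median(q,0)*1e3,q[:,0].std()*1e3)
E
```

```text
position: [0.4562, 0.167, 0.1185]
force: [-0.2, -0.6, -1.1]
grasp_force: 81.3
position: [0.4591, 0.1689, 0.1212]
force: [0.2, -1.2, -1.5]
grasp_force: 81.2
[0.45906457 0.1689349  0.12122899]
chuck 13 [250.0900041   26.84193014] 0.6423083655462725
tube 15 [250.7574298   34.80552676] 1.0558660777777604
```

View pics/c5.png

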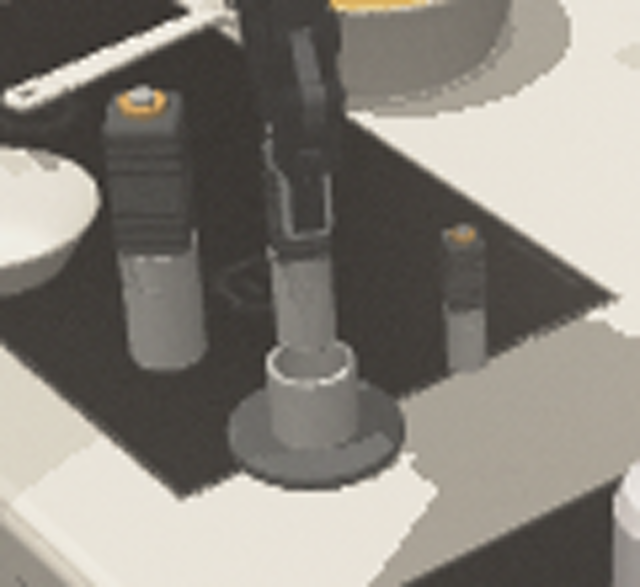

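The chuck hangs about 11 mm above the tube's rim with good lateral alignment. I'll correct about 2 mm in y and lower it.

```bash
python3 -m creep '[-0.8,-2.2,0,0,0,0,0, -0.8,-2.2,-4,0,0,0,0, -0.8,-2.2,-8,0,0,0,0, -0.8,-2.2,-12,0,0,0,0, -0.8,-2.2,-16,0,0,0,0]'| egrep 'pos|force:'
python3 -m creep '[0,0,-4,0,0,0,0, 0,0,-8,0,0,0,0, 0,0,-12,0,0,0,0, 0,0,-14,0,0,0,0, 0,0,-14,0,0,0,0]'| egrep 'pos|force:'
```

```text
position: [0.457, 0.1663, 0.103]
force: [0.5, -1.2, -1.0]
grasp_force: 81.2
position: [0.4568, 0.1662, 0.089]
force: [-0.2, -0.3, -1.4]
grasp_force: 81.2
```

In the tube with no contact forces. I'll lower the last 16 mm.

```bash
python3 -m creep '[0,0,-4,0,0,0,0, 0,0,-8,0,0,0,0, 0,0,-11,0,0,0,0, 0,0,-13,0,0,0,0, 0,0,-14,0,0,0,0]'| egrep 'pos|force:'
python3 -m creep '[0,0,-0.5,0,0,0,0, 0,0,-1,0,0,0,0, 0,0,-1.5,0,0,0,0, 0,0,-1.5,0,0,0,0, 0,0,-1.5,0,0,0,0]'| egrep 'pos|force:'
```

```text
position: [0.4569, 0.1662, 0.0752]
force: [-0.3, 0.1, -1.8]
grasp_force: 81.2
position: [0.4572, 0.1664, 0.0742]
force: [0.9, -0.2, -0.9]
grasp_force: 81.2
```

```bash
python3 -m creep '[0,0,-0.5,0,0,0,0, 0,0,-1,0,0,0,0, 0,0,-1,0,0,0,0, 0,0,-1,0,0,0,0, 0,0,-1,0,0,0,0]'| egrep 'pos|force:'
python3 -m creep '[0,0,-0.3,0,0,0,0, 0,0,-0.5,0,0,0,0, 0,0,-0.5,0,0,0,0, 0,0,-0.5,0,0,0,0, 0,0,-0.5,0,0,0,0]'| egrep 'pos|force:'
```

```text
position: [0.4572, 0.1664, 0.0732]
force: [-0.7, 0.9, -1.5]
grasp_force: 81.2
position: [0.4573, 0.1664, 0.0729]
force: [-1.6, 0.6, 1.9]
grasp_force: 81.5
```

It touches the foot at TCP z = 0.0729, the same as at the grasp. I'll release and then rise.

```bash
python3 -m creep '[0,0,0,0,0,0,0.32, 0,0,0,0,0,0,0.36, 0,0,0,0,0,0,0.45, 0,0,0,0,0,0,0.7, 0,0,0,0,0,0,1]' 20
python3 -m creep '[0,0,0,0,0,0,1, 0,0,0,0,0,0,1, 0,0,0,0,0,0,1, 0,0,0,0,0,0,1, 0,0,0,0,0,0,1]'
python3 -m creep '[0,0,10,0,0,0,1, 0,0,30,0,0,0,1, 0,0,65,0,0,0,1, 0,0,105,0,0,0,1, 0,0,145,0,0,0,1]' | egrep 'pos|force:'
python3 -m creep '[0,0,30,0,0,0,1, 0,0,40,0,0,0,1, 0,0,40,0,0,0,1, 0,0,40,0,0,0,1, 0,0,40,0,0,0,1]' | egrep 'time|pos|force:'
python3 look.py w6
python3 - <<'E'
from h import *
z=np.load("pics/w6.npz"); P=cloud(arm.camera_model("wrist"),z["d"],(z["pos"],z["rot"]))
Q=P[np.hypot(P[...,0]-.458,P[...,1]-.168)<.03]
for lo,hi in((.112,.14),(.104,.1095)):
    F=Q[(Q[:,2]>lo)&(Q[:,2]<hi)]; print(len(F),F.mean(0),F.max(0)-F.min(0),F[:,2].max())
a=arm.snapshot("scene")[0]; b=cv2.imread("pics/w6.png")
cv2.imwrite("pics/c6.png",np.hstack([cv2.resize(a[150:330,180:400],(400,327)),cv2.resize(b,(400,300))[:327] if 0 else cv2.copyMakeBorder(cv2.resize(b,(400,300)),0,27,0,0,0)]))
E
```

```text
time_s: 22.73
position: [0.4572, 0.1664, 0.0726]
ee_rot: [3.141, 0.0, 2.708]
force: [0.5, 0.0, -0.3]
width: 0.717
grasp_force: 0.0
time_s: 23.15
position: [0.4572, 0.1664, 0.0727]
ee_rot: [3.142, 0.0, 2.708]
force: [0.4, -0.0, 0.1]
width: 1.003
grasp_force: 0.0
position: [0.4566, 0.1659, 0.2197]
force: [1.7, 0.7, 0.0]
grasp_force: 0.0
time_s: 23.98
position: [0.4562, 0.1659, 0.2559]
force: [0.2, 1.3, -0.6]
grasp_force: 0.0
23.9833 (array([0.45618025, 0.16590801, 0.25586939]), array([-3.13922717e+00, -1.90264089e-03,  2.70818906e+00])) [ 0.21009405  1.34333941 -0.55577283]
127 [0.45614789 0.16831688 0.12612286] [0.01019291 0.01442446 0.01790542] 0.12997336392313882
645 [0.45532213 0.16873365 0.10716598] [0.03149754 0.03190123 0.00545385] 0.10948970104599179
```

View pics/c6.png

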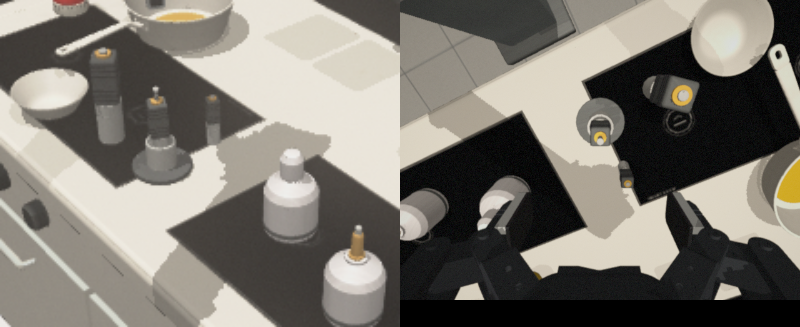

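The gauge stands upright in its stand with the rod about 14.5 mm out (knob at (156,92) in the left half), and everything else is undisturbed.

```bash
python3 -c "
from station import arm
print(arm.hand_in())"
```

```text
the job is handed in; nothing more can be done
None
```

The flask was gauged and the job is handed in: the valve gave at about 14.6 N and was held about 1.5 s at an estimated 2–3 mm of pin sink, and the gauge is back upright in its stand with the rod about 14.5 mm out.

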